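Set out the packing station

TASK

Get the packing station ready: put the favour box, the roll of labels, the foil roll and the marker each into the dark grey holder that is made for it (rectangular nest, round cup, short cradle, long cradle), lying fully down inside and let go, the roll of labels standing upright.

Things in the scene. Friction and masses are not known exactly. Their poses are not given: they have to be found in the camera images.
- favour_box: black lidded cardboard gift box, 66 x 110 x 34 mm (x, y, z), closed, loose, 0.1 to 0.21 kg, pale label on the lid. The lid (66 mm wide) covers the upper 15 mm; the body below is 62 x 106 mm. Origin: centre of its underside; z up, y along its 110 mm length.
- label_roll: roll of round labels standing on its end, 68 mm diameter, 46 mm tall, loose, 0.1 to 0.21 kg, white with dark brown round labels and a brown core. Origin: centre of its underside; z is its axis, pointing up.
- foil_roll_mid (a point): middle of a plain light grey roll of foil, a lying cylinder 26 mm in diameter and 94 mm long, loose, 0.09 kg; it can roll on the table. The point is at the centre of the cylinder (13 mm above what it lies on); y along its axis.
- marker_mid (a point): middle of a lying white marker pen with black cap, about 17 mm thick and 135 mm long, loose, 0.02 kg. The point is at its centre (8 mm above the table); y along its length.
- box_nest: dark grey shallow rectangular tray for the favour box, outside 86 x 130 mm, 10 mm high, inside 78 x 122 mm, floor 4 mm thick. Origin: centre of its underside; y along its length. Fixed to the table.
- round_cup: dark grey shallow round cup for the roll of labels, outside diameter 94 mm, inside 86 mm, 10 mm high, floor 3 mm thick. Origin: centre of its underside. Fixed to the table.
- short_cradle: dark grey V cradle for the foil roll: base plate 56 x 118 mm, 4 mm thick, with a V saddle at each end (40 mm wide at the top, 21 mm high, |y| = 26 to 54 mm) and end stops 23 mm high, 108 mm apart; open for fingers between the saddles. Origin: centre of its underside; y along the V. The foil roll's middle rests 21 mm above the origin. Fixed to the table.
- long_cradle: dark grey V cradle for the marker: base plate 44 x 161 mm, 4 mm thick, with a V saddle at each end (28 mm wide at the top, 16 mm high, |y| = 40 to 75 mm) and end stops 18 mm high, 151 mm apart; open for fingers between the saddles. Origin: centre of its underside; y along the V. The marker's middle rests 14.5 mm above the origin. Fixed to the table.
Not all that is in view belongs to the job. What is shaped like the favour_box but purple is not meant.

How it is judged:
By the outcome, as a careful person would: the job done as asked, in the order asked, and still so for the second after the job is handed in, with the robot touching nothing.
It also fails if it takes over 106 s, if anything falls off the work surface, if the arm or the gripper's body presses on something with over 40 N, if the wrist force passes 120 N, or if a joint passes its speed limit or range.

ROBOT

A 7-joint arm with a two-finger parallel gripper is mounted at the origin on a cart in front of the work surface, level with it; the furniture and walls round the work are solid. World frame = base frame: x ahead of the robot, y to its left, z up, the work surface at z = 0. Lengths are in mm, angles in rad, forces in N, time in s.
With the tool pointing down it reaches from about 400 to 875 mm from the base axis. Payload 4.4 kg.
Tool frame: the origin (TCP) lies at the very end of the fingers, on their centre line; the grasp point (between the pads) lies 19 mm behind it (ctrl.grip_depth is the distance from the TCP to the grasp point, in mm); z points along the fingers, x is the direction in which the jaws open and shut, and the axes are right-handed (so a half turn about z gives the same grasp; the last joint's range is limited). The gripper opens to 85 mm and grips with 20 to 120 N. Pads are 22 mm wide; open, the fingers measure 114 mm over their backs; the gripper's body (76 mm by 85 mm) begins 54 mm behind the grasp point. The pads swing forward as they close: fully open they stand 13 mm farther back than shut.
Start: joints at [-1.317, 0.628, 0.038, 1.517, -0.027, 0.996, -0.02], TCP at [204.321, 617.066, 231.313] pointing down, gripper open.
Joint ranges: [-3.06, 3.06], [-0.37, 2.12], [-1.25, 1.32], [0.18, 2.47], [-1.1, 4.24], [0.23, 1.98], [-2.94, 2.94]. Speed limits (rad/s): [2.57, 2.57, 3.14, 3.14, 3.14, 3.14, 3.14].

INTERFACE

Orientations are given as [roll, pitch, yaw] about the fixed x, y, z axes, in that order (R = Rz(yaw) Ry(pitch) Rx(roll)).
In Python, from cell import ctrl gives the robot as it stands.
- The arm moves only by the shell command python3 -m creep 'ROWS'. ROWS is JSON, a list of rows, each an object with "hand": the opening, from 0 (shut) to 1 (fully open); "travel": the shift along the tool's x, y, z in cm, a list of three; "angular": the turn, a rotation vector about the tool's x, y, z in degrees, a list of three. In form: [{"hand": hand, "travel": [tx, ty, tz], "angular": [rx, ry, rz]}, ...]. A call has 1 to 20 rows; each row is the pose to reach, as a shift and turn from the pose measured when the call began, along the tool's axes at that moment; what a row does not reach only later rows make up. A row lasts 1/10 s, in which the tool goes at most 50 mm and 8.59 degrees, less where a joint would pass 70% of its speed; a pose out of reach is approached as far as the arm can. A call with a gripper value outside its range is refused whole. The fingers move at their own pace and stop on an object; the grip force is fixed at half the most. Time passes only in rows, so rows that repeat a pose let the fingers close. It gives the time, the measured TCP pose, the force and the opening at its end, in the units of the state.
- ctrl.read_state(): the state, without advancing time (a new reading comes with each control period).
- ctrl.get_image(name): name is "scene" or "top" or "wrist"; returns a dict with "frame" (400x640x3 uint8, red, green, blue), "fx", "fy", "cx", "cy" (pixels), "origin" and "orientation" of the camera in the world. Camera axes: x right, y down, z forward; pixel columns grow to the right and rows downward; lengths in mm; the calibration is good to about 2 mm. A picture is of the moment at which its call begins. There is no depth.
- ctrl.finish_job(): hands the job in, once; it reports no verdict.
Trained networks look in the newest picture that a camera, given by its name, has taken for a name from the list of things; names that differ only in an ending like _2 or _b are one class to them, and where a whole thing is asked for, a point or a joint stands for the part that bears it (a point fixed in the world has none). Each returns a list of dicts, best first, with "confidence" (0 to 1); they miss things now and then, are a little off and sometimes report something else, mostly with a low value. They report only what shows in the picture. A call takes as long as a camera call. They do not tell look-alikes from the thing itself.
- ctrl.regions_of(camera, thing): "region" (400x640 bool, what is visible of it).
- ctrl.spot_point(camera, thing): "at" ([x, y, z] in mm, in world coordinates, good to about 4 mm: a listed point, or the origin of a listed thing).
The state is a dict: "clock": time; "qpos": joint angles; "qd": joint speeds; "tau": joint torques, N m; "eef_pos": TCP position; "tool_rot": TCP orientation; "force": force on the tool from outside, world axes, zero at the start; "torque": the same for the moment, N m; "width": finger opening in mm.
Only numpy, scipy, OpenCV 4.12 (cv2) and the standard library are available. Lean on these libraries where they do the work, as an engineer would, in place of code of your own. Each camera call takes 0.05 s, during which the arm holds its last target. There are 200 camera calls.

## Working session

There is one attempt and no reset: what is moved stays moved. The work goes in short steps, Python scripts to look and compute and a shell command to move; the robot and the scene stay as the last step left them, time stands still between calls to the robot, and variables do not carry over. Pictures are saved under pics/ and viewed, about 12 in all and at most 16, crops included, and the job is handed in when it is done.

```bash
mkdir -p pics; ls; cat > h.py <<'E'
from cell import ctrl
import numpy as np, cv2
from scipy.spatial.transform import Rotation as R
def snap(cam,name,crop=None,scale=1):
    im=ctrl.get_image(cam); f=im["frame"][:,:,::-1].copy()
    if crop: f=f[crop[1]:crop[3],crop[0]:crop[2]]
    if scale!=1: f=cv2.resize(f,None,fx=scale,fy=scale)
    cv2.imwrite("pics/"+name,f); return im
def camR(im):
    o=np.array(im["orientation"]); return R.from_euler('xyz',o).as_matrix() if o.shape==(3,) else o
def world(im,u,v,z):
    d=camR(im)@np.array([(u-im["cx"])/im["fx"],(v-im["cy"])/im["fy"],1]); o=np.array(im["origin"])
    return o+d*(z-o[2])/d[2]
E
python3 - <<'E'
from h import *
a=snap("top","t1.png"); b=snap("scene","s1.png")
for im in (a,b): print({k:v for k,v in im.items() if k!="frame"})
for n in ["favour_box","label_roll","foil_roll_mid","marker_mid","box_nest","round_cup","short_cradle","long_cradle"]:
  for c in ("top",):
    p=ctrl.spot_point(c,n); r=ctrl.regions_of(c,n)
    for q in p[:3]: print(n,c,np.round(q["at"],0),round(q["confidence"],2))
    for q in r[:3]:
        m=q["region"].astype(np.uint8); pts=cv2.findNonZero(m)
        if pts is None: continue
        print("   reg",round(q["confidence"],2),[np.round(x,0) if not np.isscalar(x) else round(x,1) for x in cv2.minAreaRect(pts)],int(m.sum()))
s=ctrl.read_state(); print(s)
E
```

```text
pics
{'fx': 439.6683281281295, 'fy': 439.6683281281295, 'cx': 327.92772948276854, 'cy': 198.69424433127793, 'origin': array([ 351.99582781,    8.60200535, 1211.24563209]), 'orientation': array([-2.92944903e+00, -2.88173380e-03, -1.50247271e+00])}
{'fx': 481.77834379985507, 'fy': 481.77834379985507, 'cx': 318.1444829380752, 'cy': 209.31312177151477, 'origin': array([-411.31901675, -773.81178214, 1115.48633802]), 'orientation': array([-2.27101787e+00,  1.68924406e-03, -9.09433900e-01])}
favour_box top [800. 213.  -0.] 0.79
favour_box top [452.  29.   2.] 0.7
favour_box top [388. 278.   1.] 0.18
   reg 0.86 [array([267., 130.]), array([25., 41.]), 18.4] 968
   reg 0.62 [array([321., 256.]), array([42., 25.]), 24.4] 1036
   reg 0.62 [array([333., 179.]), array([ 6., 45.]), 56.3] 221
label_roll top [ 638. -184.   -6.] 0.67
label_roll top [384. 278.   0.] 0.65
   reg 0.56 [array([403., 193.]), array([24., 26.]), 45.0] 537
foil_roll_mid top [ 412. -222.    2.] 0.55
foil_roll_mid top [ 536. -405.   12.] 0.54
   reg 0.8 [array([481., 237.]), array([10., 36.]), 66.0] 333
   reg 0.22 [array([17
[... 573 characters left out ...]
75.3] 1038
{'clock': 0.9, 'qpos': array([-1.31683061,  0.62834319,  0.03849189,  1.5174182 , -0.02700173,
        0.99629301, -0.02000818]), 'qd': array([-6.80451964e-04,  4.36484992e-04, -5.43508176e-04, -2.37586268e-03,
       -1.79710401e-04,  2.47376574e-05, -9.27442576e-04]), 'tau': array([-2.72988218e-04, -5.63264537e+01,  1.22567900e+00, -1.93787813e+01,
        1.10211156e-02,  1.51119253e-03,  6.23406606e-06]), 'eef_pos': array([204.29669168, 617.07229902, 231.34428218]), 'tool_rot': array([-3.14154666e+00, -5.53407991e-05,  1.25100264e+00]), 'force': array([ 0.10725233, -0.51872481,  0.15448432]), 'torque': array([-0.04357264,  0.00234143, -0.00547247]), 'width': 85.46394063754721}
```

```bash
python3 -c "
import cv2;f=cv2.imread('pics/t1.png')[70:340,120:570];cv2.imwrite('pics/t1c.png',cv2.resize(f,None,fx=1.77,fy=1.77,interpolation=cv2.INTER_CUBIC))"
```

```text
(no output)
```

View pics/t1c.png

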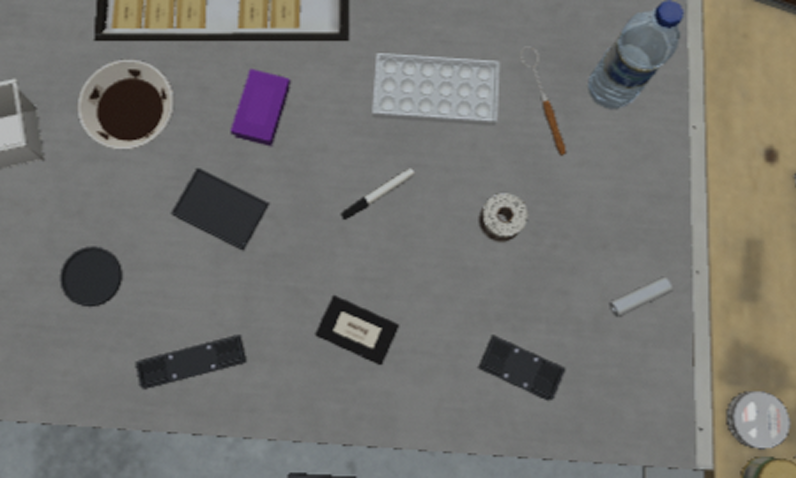

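View pics/s1.png

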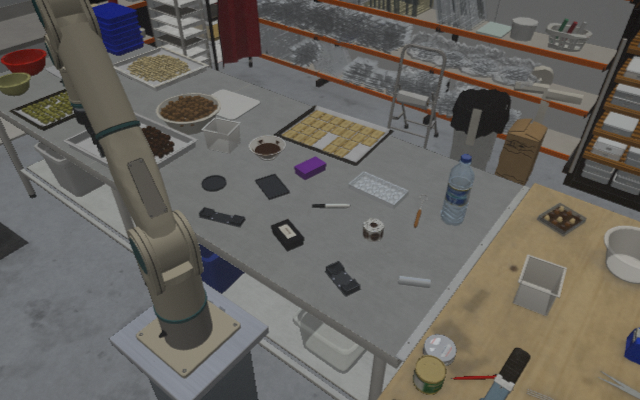

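Top picture (full-image pixels): favour box (321,256), purple look-alike (267,130), label roll (403,193), marker (333,179), foil (481,237). Holders: nest (244,187), cup (170,226), short cradle (414,278), long cradle (227,274). The networks' regions match these.

```bash
cat >> h.py <<'E'
def rect(im,mask,z):
    m=mask.astype(np.uint8); n,l,st,_=cv2.connectedComponentsWithStats(m)
    m=(l==1+np.argmax(st[1:,4])).astype(np.uint8)
    c=max(cv2.findContours(m,0,cv2.CHAIN_APPROX_NONE)[0],key=len)[:,0,:]
    w=np.array([world(im,u,v,z)[:2] for u,v in c],np.float32)
    (cx,cy),_,_=r=cv2.minAreaRect(w); b=cv2.boxPoints(r); e=b[1]-b[0],b[2]-b[1]
    k=max(e,key=np.linalg.norm)
    return np.round([cx,cy,*sorted(np.linalg.norm(x) for x in e)]),round(float(np.degrees(np.arctan2(k[1],k[0]))%180),1)
def go(x,y,z,yaw):   # yaw deg of jaw axis; picks nearest of the two half turns
    s=ctrl.read_state(); M=R.from_euler('xyz',s["tool_rot"]); 
    t=M.inv().apply(np.array([x,y,z])-s["eef_pos"])/10
    best=min((((M.inv()*R.from_euler('xyz',[np.pi,0,np.radians(yaw+k)])).as_rotvec(degrees=True)) for k in (0,180)),key=np.linalg.norm)
    print("at",np.round(s["eef_pos"],1),np.round(np.degrees(s["tool_rot"]),1),"travel",np.round(t,2),"ang",np.round(best,1),"t",round(s["clock"],1),"w",round(s["width"],1),"q7",round(s["qpos"][6],2))
E
python3 - <<'E'
from h import *
im=ctrl.get_image("top")
for n,z,pix in [("favour_box",30,(321,256)),("label_roll",46,(403,193)),("foil_roll_mid",13,(481,237)),("marker_mid",8,(333,179)),("box_nest",10,(244,187)),("round_cup",10,(170,226)),("short_cradle",18,(414,278)),("long_cradle",14,(227,274))]:
    for q in ctrl.regions_of("top",n):
        v,u=np.where(q["region"]); 
        if abs(u.mean()-pix[0])+abs(v.mean()-pix[1])<15: print(n,*rect(im,q["region"],z),round(q["confidence"],2)); 
go(450,30,200,0)
E
```

```text
favour_box [448.  31.  66. 110.] 68.4 0.86
label_roll [ 636. -182.   67.   78.] 138.4 0.8
foil_roll_mid [ 532. -404.   26.  102.] 118.2 0.65
marker_mid [670.  13.  19. 132.] 126.5 0.73
box_nest [626. 261.  89. 136.] 67.0 0.98
round_cup [507. 449.  88.  89.] 8.6 0.86
short_cradle [ 410. -222.   55.  120.] 68.6 0.83
long_cradle [384. 279.  45. 164.] 108.3 0.56
at [204.3 617.1 231.3] [-180.    -0.    71.7] travel [-48.01  41.78   3.13] ang [-0.   0.  71.7] t 1.4 w 85.1 q7 -0.02
```

```bash
python3 -m creep '[{"hand":1,"travel":[-48.0,41.8,3],"angular":[0,0,93.3]},{"hand":1,"travel":[-48.0,41.8,3],"angular":[0,0,93.3]},{"hand":1,"travel":[-48.0,41.8,3],"angular":[0,0,93.3]},{"hand":1,"travel":[-48.0,41.8,3],"angular":[0,0,93.3]},{"hand":1,"travel":[-48.0,41.8,3],"angular":[0,0,93.3]},{"hand":1,"travel":[-48.0,41.8,3],"angular":[0,0,93.3]},{"hand":1,"travel":[-48.0,41.8,3],"angular":[0,0,93.3]},{"hand":1,"travel":[-48.0,41.8,3],"angular":[0,0,93.3]},{"hand":1,"travel":[-48.0,41.8,3],"angular":[0,0,93.3]},{"hand":1,"travel":[-48.0,41.8,3],"angular":[0,0,93.3]},{"hand":1,"travel":[-48.0,41.8,3],"angular":[0,0,93.3]},{"hand":1,"travel":[-48.0,41.8,3],"angular":[0,0,93.3]},{"hand":1,"travel":[-48.0,41.8,3],"angular":[0,0,93.3]},{"hand":1,"travel":[-48.0,41.8,3],"angular":[0,0,93.3]},{"hand":1,"travel":[-48.0,41.8,3],"angular":[0,0,93.3]},{"hand":1,"travel":[-48.0,41.8,3],"angular":[0,0,93.3]}]'
cat >> h.py <<'E'
def look(name,z,save=None,dest=None,short=None):
    im=snap("wrist",save) if save else ctrl.get_image("wrist")
    for q in ctrl.regions_of("wrist",name)[:2]:
        v,u=np.where(q["region"]); print(name,*rect(im,q["region"],z),round(q["confidence"],2),"px",u.min(),u.max(),v.min(),v.max())
    for q in ctrl.spot_point("wrist",name)[:2]: print("  spot",np.round(q["at"],1),round(q["confidence"],2))
    return im
E
python3 - <<'E'
from h import *
im=look("favour_box",34,"w1.png"); print(im["origin"]); go(448,31,30,-21.6)
E
```

```text
clock: 2.95
eef_pos: [449.7, 31.3, 201.2]
tool_rot: [-3.141, 0.001, -0.376]
force: [0.2, 0.9, 0.3]
width: 85.3
favour_box [451.  32.  66. 111.] 69.5 0.65 px 288 351 133 234
  spot [449.3  25.6   3.3] 0.61
[475.16243186  96.51793838 345.01131251]
at [449.8  31.6 201.3] [-180.     0.   -21.5] travel [-0.14  0.13 17.13] ang [-0.   0.   0.1] t 3.1 w 85.5 q7 -0.16
```

View pics/w1.png

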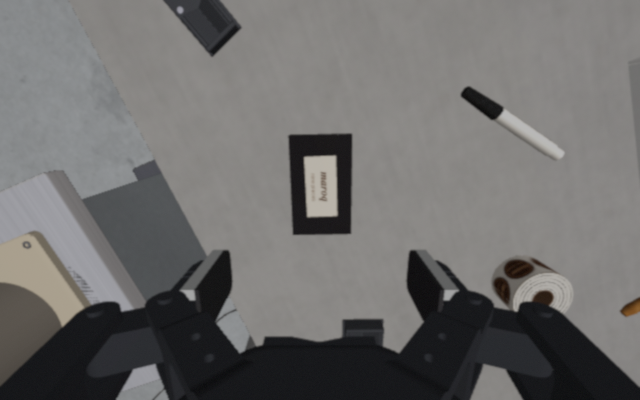

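```bash
python3 -m creep '[{"hand":1,"travel":[0.1,0,10],"angular":[0,0,-0.7]},{"hand":1,"travel":[0.1,0,15],"angular":[0,0,-0.7]},{"hand":1,"travel":[0.1,0,18],"angular":[0,0,-0.7]},{"hand":1,"travel":[0.1,0,19.9],"angular":[0,0,-0.7]},{"hand":1,"travel":[0.1,0,19.9],"angular":[0,0,-0.7]},{"hand":0,"travel":[0.1,0,19.9],"angular":[0,0,-0.7]},{"hand":0,"travel":[0.1,0,19.9],"angular":[0,0,-0.7]},{"hand":0,"travel":[0.1,0,19.9],"angular":[0,0,-0.7]},{"hand":0,"travel":[0.1,0,19.9],"angular":[0,0,-0.7]},{"hand":0,"travel":[0.1,0,19.9],"angular":[0,0,-0.7]},{"hand":0,"travel":[0.1,0,19.9],"angular":[0,0,-0.7]},{"hand":0,"travel":[0.1,0,17],"angular":[0,0,-0.7]},{"hand":0,"travel":[0.1,0,13],"angular":[0,0,-0.7]},{"hand":0,"travel":[0.1,0,10],"angular":[0,0,-0.7]},{"hand":0,"travel":[0.1,0,10],"angular":[0,0,-0.7]}]'
python3 - <<'E'
from h import *
im=look("favour_box",134,"w2.png"); go(627,262,100,-23)
for q in ctrl.spot_point("top","box_nest")[:2]: print(q)
E
```

```text
clock: 4.6
eef_pos: [452.8, 31.2, 104.3]
tool_rot: [-3.139, -0.005, -0.362]
force: [0.2, -0.1, -1.6]
width: 65.7
favour_box [457.  44.  68.  87.] 69.2 0.71 px 231 405 156 344
  spot [449.4  25.8 106.6] 0.75
at [450.3  31.7 101. ] [-1.80e+02  1.00e-01 -2.07e+01] travel [  8.38 -27.79   0.11] ang [-0.   0.1  2.3] t 4.8 w 65.6 q7 0.3
{'at': [629.6, 261.9, 4.6], 'confidence': 0.6}
```

View pics/w2.png

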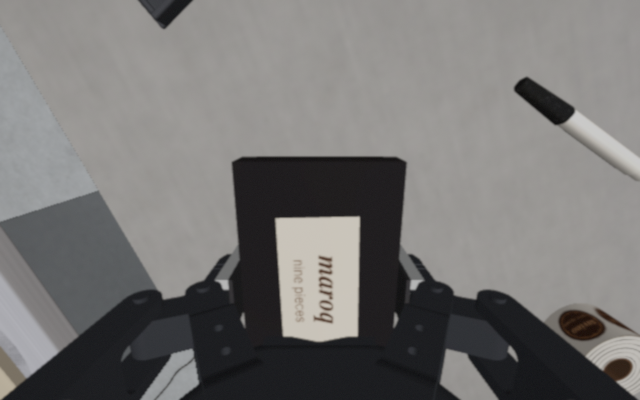

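```bash
python3 -m creep '[{"hand":0,"travel":[2,-4,-2],"angular":[0,0,2.3]},{"hand":0,"travel":[5,-8,-4],"angular":[0,0,2.3]},{"hand":0,"travel":[8.4,-12,-5],"angular":[0,0,2.3]},{"hand":0,"travel":[8.4,-16,-5],"angular":[0,0,2.3]},{"hand":0,"travel":[8.4,-16,-5],"angular":[0,0,2.3]},{"hand":0,"travel":[8.4,-16,-5],"angular":[0,0,2.3]}]'
python3 - <<'E'
from h import *
im=look("box_nest",10,"w3.png"); go(627,262,60,-23)
E
```

```text
clock: 5.4
eef_pos: [584.3, 152.2, 148.2]
tool_rot: [3.14, 0.005, -0.4]
force: [-1.6, -0.5, -1.0]
width: 65.7
box_nest [626. 254.  86. 110.] 67.2 0.92 px 267 370 0 135
box_nest [554.  87. 169. 218.] 66.8 0.61 px 231 405 155 345
  spot [628.3 264.8  -4.9] 0.88
at [584.2 149.7 149.5] [179.9   0.2 -23.2] travel [ -0.46 -12.03   8.94] ang [ 0.1  0.2 -0.2] t 5.5 w 65.8 q7 -0.1
```

View pics/w3.png

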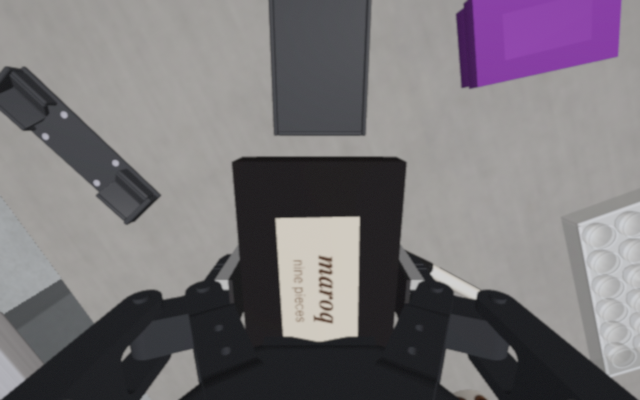

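```bash
python3 -m creep '[{"hand":0,"travel":[-0.3,-4,2],"angular":[0,0.2,-0.2]},{"hand":0,"travel":[-0.3,-8,4],"angular":[0,0.2,-0.2]},{"hand":0,"travel":[-0.3,-12.2,7],"angular":[0,0.2,-0.2]},{"hand":0,"travel":[-0.3,-12.2,10],"angular":[0,0.2,-0.2]},{"hand":0,"travel":[-0.3,-12.2,12],"angular":[0,0.2,-0.2]},{"hand":0,"travel":[-0.3,-12.2,12.5],"angular":[0,0.2,-0.2]},{"hand":0,"travel":[-0.3,-12.2,13],"angular":[0,0.2,-0.2]},{"hand":0,"travel":[-0.3,-12.2,13.4],"angular":[0,0.2,-0.2]},{"hand":0,"travel":[-0.3,-12.2,13.8],"angular":[0,0.2,-0.2]},{"hand":0,"travel":[-0.3,-12.2,14.1],"angular":[0,0.2,-0.2]},{"hand":0,"travel":[-0.3,-12.2,14.1],"angular":[0,0.2,-0.2]}]'
python3 - <<'E'
from h import *
go(629,263,6,-23); print(ctrl.read_state()["force"])
E
```

```text
clock: 6.65
eef_pos: [628.8, 263.1, 8.5]
tool_rot: [3.14, 0.0, -0.401]
force: [-0.4, -0.5, -1.2]
width: 65.5
at [628.8 263.1   8.5] [179.9   0.  -23. ] travel [ 0.02 -0.    0.25] ang [0.1 0.  0. ] t 6.7 w 65.5 q7 -0.21
[-0.40437461 -0.47651367 -1.22300447]
```

```bash
python3 -m creep '[{"hand":0,"travel":[0,0,0.15],"angular":[0,0,0]},{"hand":0,"travel":[0,0,0.25],"angular":[0,0,0]},{"hand":0,"travel":[0,0,0.25],"angular":[0,0,0]}]'
python3 -m creep '[{"hand":1,"travel":[0,0,0],"angular":[0,0,0]},{"hand":1,"travel":[0,0,0],"angular":[0,0,0]},{"hand":1,"travel":[0,0,0],"angular":[0,0,0]},{"hand":1,"travel":[0,0,-2],"angular":[0,0,0]},{"hand":1,"travel":[0,0,-6],"angular":[0,0,0]},{"hand":1,"travel":[0,0,-11],"angular":[0,0,0]},{"hand":1,"travel":[0,0,-16],"angular":[0,0,0]},{"hand":1,"travel":[0,0,-19],"angular":[0,0,0]},{"hand":1,"travel":[0,0,-19],"angular":[0,0,0]}]'
python3 - <<'E'
from h import *
im=look("favour_box",38,"w4.png"); look("box_nest",10); go(636,-183,200,138-90)
E
```

```text
clock: 6.95
eef_pos: [628.9, 263.1, 6.0]
tool_rot: [3.14, 0.0, -0.401]
force: [-0.1, 0.0, -1.6]
width: 65.3
clock: 7.85
eef_pos: [632.5, 263.1, 203.5]
tool_rot: [-3.136, -0.008, -0.401]
force: [0.9, -0.3, 0.2]
width: 85.3
favour_box [628. 264.  67. 110.] 67.1 0.94 px 283 345 137 237
favour_box [793. 216.  70. 120.] 168.9 0.92 px 417 532 128 209
  spot [798.5 211.8   1.1] 0.77
  spot [626.8 258.    7.6] 0.68
box_nest [630. 264.  88. 130.] 67.0 0.88 px 281 360 123 235
at [628.1 263.2 194.7] [ 1.798e+02  1.000e-01 -2.300e+01] travel [18.15 40.77 -0.45] ang [  0.1   0.2 -71. ] t 8.2 w 85.2 q7 -0.33
```

View pics/w4.png

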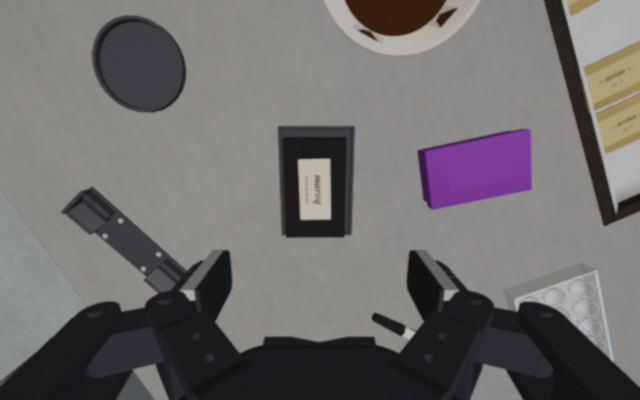

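```bash
python3 -m creep '[{"hand":1,"travel":[18.1,40.8,0],"angular":[0,0.2,0]},{"hand":1,"travel":[18.1,40.8,0],"angular":[0,0.2,0]},{"hand":1,"travel":[18.1,40.8,0],"angular":[0,0.2,0]},{"hand":1,"travel":[18.1,40.8,0],"angular":[0,0.2,0]},{"hand":1,"travel":[18.1,40.8,0],"angular":[0,0.2,0]},{"hand":1,"travel":[18.1,40.8,0],"angular":[0,0.2,0]},{"hand":1,"travel":[18.1,40.8,0],"angular":[0,0.2,0]},{"hand":1,"travel":[18.1,40.8,0],"angular":[0,0.2,0]},{"hand":1,"travel":[18.1,40.8,0],"angular":[0,0.2,0]},{"hand":1,"travel":[18.1,40.8,0],"angular":[0,0.2,0]},{"hand":1,"travel":[18.1,40.8,0],"angular":[0,0.2,0]},{"hand":1,"travel":[18.1,40.8,0],"angular":[0,0.2,0]}]'
python3 - <<'E'
from h import *
im=look("label_roll",46,"w5.png"); go(636,-183,2,-23)
E
```

```text
clock: 9.35
eef_pos: [635.3, -181.4, 194.4]
tool_rot: [3.14, 0.001, -0.4]
force: [0.2, 1.1, -0.7]
width: 85.2
label_roll [ 641. -181.   67.   71.] 94.9 0.62 px 292 359 152 221
  spot [ 642.8 -186.3   -1.6] 0.85
at [ 635.7 -180.9  195. ] [179.9  -0.  -22.8] travel [ 0.1   0.13 19.3 ] ang [ 0.1 -0.   0.2] t 9.5 w 85.5 q7 0.32
```

View pics/w5.png

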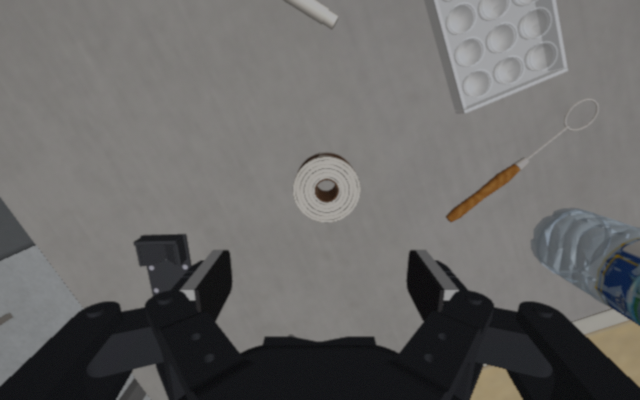

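```bash
python3 -m creep '[{"hand":1,"travel":[0.5,0,5],"angular":[0,0,0]},{"hand":1,"travel":[0.5,0,10],"angular":[0,0,0]},{"hand":1,"travel":[0.5,0,15],"angular":[0,0,0]},{"hand":1,"travel":[0.5,0,18],"angular":[0,0,0]},{"hand":1,"travel":[0.5,0,19.3],"angular":[0,0,0]},{"hand":1,"travel":[0.5,0,19.3],"angular":[0,0,0]},{"hand":0,"travel":[0.5,0,19.3],"angular":[0,0,0]},{"hand":0,"travel":[0.5,0,19.3],"angular":[0,0,0]},{"hand":0,"travel":[0.5,0,19.3],"angular":[0,0,0]},{"hand":0,"travel":[0.5,0,19.3],"angular":[0,0,0]},{"hand":0,"travel":[0.5,0,19.3],"angular":[0,0,0]},{"hand":0,"travel":[0.5,0,17],"angular":[0,0,0]},{"hand":0,"travel":[0.5,0,13],"angular":[0,0,0]},{"hand":0,"travel":[0.5,0,9],"angular":[0,0,0]},{"hand":0,"travel":[0.5,0,7],"angular":[0,0,0]},{"hand":0,"travel":[0.5,0,7],"angular":[0,0,0]}]'
python3 - <<'E'
from h import *
im=look("label_roll",46+124,"w6.png"); go(507,449,125,-23);go(507-39,449-92,125,-23)
E
```

```text
clock: 11.1
eef_pos: [642.6, -184.2, 129.4]
tool_rot: [3.14, -0.008, -0.398]
force: [0.2, -0.3, -2.4]
width: 66.2
label_roll [ 646. -173.   66.   68.] 156.2 0.8 px 233 403 192 345
  spot [ 642.1 -187.3  120.1] 0.78
at [ 639.5 -182.2  124. ] [ 1.799e+02  1.000e-01 -2.280e+01] travel [-36.69 -53.04  -0.13] ang [0.1 0.1 0.2] t 11.2 w 65.9 q7 0.37
at [ 639.5 -182.2  124. ] [ 1.799e+02  1.000e-01 -2.280e+01] travel [-36.72 -43.04  -0.11] ang [0.1 0.1 0.2] t 11.2 w 65.9 q7 0.37
```

View pics/w6.png

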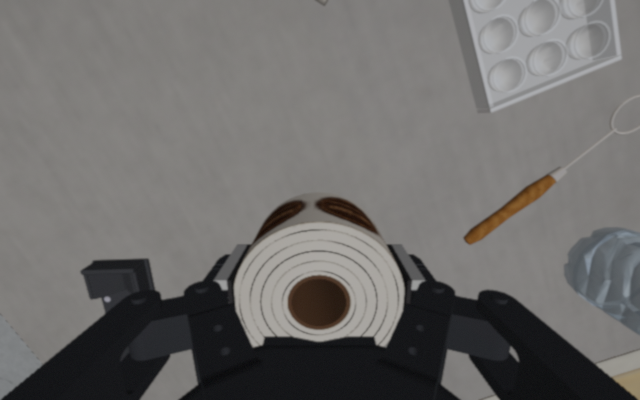

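```bash
python3 - <<'E'
from h import *
im=ctrl.get_image("wrist")
for z in (164,168,172): print(z,world(im,319,302,z),np.linalg.norm(world(im,403,302,z)-world(im,233,302,z)))
for r in ctrl.regions_of("top","round_cup")[:1]: print(rect(ctrl.get_image("top"),r["region"],10))
print(ctrl.read_state()["eef_pos"])
E
```

```text
164 [ 638.97797088 -182.77850299  164.        ] 68.59369168733312
168 [ 640.04600872 -180.25013052  168.        ] 65.94500484024934
172 [ 641.11404656 -177.72175804  172.        ] 63.29631799316567
(array([507., 449.,  88.,  89.]), 8.6)
[ 639.34692158 -182.44455458  123.30247842]
```

```bash
python3 -m creep '[{"hand":0,"travel":[-36.7,-42,-2],"angular":[0,0,0]},{"hand":0,"travel":[-36.7,-42,-2],"angular":[0,0,0]},{"hand":0,"travel":[-36.7,-42,-2],"angular":[0,0,0]},{"hand":0,"travel":[-36.7,-42,-2],"angular":[0,0,0]},{"hand":0,"travel":[-36.7,-42,-2],"angular":[0,0,0]},{"hand":0,"travel":[-36.7,-42,-2],"angular":[0,0,0]},{"hand":0,"travel":[-36.7,-42,-2],"angular":[0,0,0]},{"hand":0,"travel":[-36.7,-42,-2],"angular":[0,0,0]},{"hand":0,"travel":[-36.7,-42,-2],"angular":[0,0,0]},{"hand":0,"travel":[-36.7,-42,-2],"angular":[0,0,0]},{"hand":0,"travel":[-36.7,-42,-2],"angular":[0,0,0]},{"hand":0,"travel":[-36.7,-42,-2],"angular":[0,0,0]},{"hand":0,"travel":[-36.7,-42,-2],"angular":[0,0,0]},{"hand":0,"travel":[-36.7,-42,-2],"angular":[0,0,0]}]'
python3 - <<'E'
from h import *
im=look("round_cup",10); go(507,449,100,-23)
E
```

```text
clock: 12.8
eef_pos: [464.5, 345.3, 142.7]
tool_rot: [3.137, 0.002, -0.4]
force: [0.8, -0.6, -1.8]
width: 65.9
round_cup [508. 453.  93.  93.] 112.6 0.92 px 263 372 0 120
  spot [ 5.052e+02  4.524e+02 -3.000e-01] 0.55
at [465.1 344.7 143.3] [ 1.798e+02  1.000e-01 -2.300e+01] travel [ -0.22 -11.25   4.29] ang [ 0.2  0.1 -0. ] t 12.9 w 66.1 q7 -0.42
```

```bash
python3 -m creep '[{"hand":0,"travel":[-0.2,-4,0],"angular":[0.2,0,0]},{"hand":0,"travel":[-0.2,-8,3],"angular":[0.2,0,0]},{"hand":0,"travel":[-0.2,-11.5,6],"angular":[0.2,0,0]},{"hand":0,"travel":[-0.2,-11.5,9],"angular":[0.2,0,0]},{"hand":0,"travel":[-0.2,-11.5,11],"angular":[0.2,0,0]},{"hand":0,"travel":[-0.2,-11.5,12],"angular":[0.2,0,0]},{"hand":0,"travel":[-0.2,-11.5,12.6],"angular":[0.2,0,0]},{"hand":0,"travel":[-0.2,-11.5,13.1],"angular":[0.2,0,0]},{"hand":0,"travel":[-0.2,-11.5,13.5],"angular":[0.2,0,0]},{"hand":0,"travel":[-0.2,-11.5,13.7],"angular":[0.2,0,0]},{"hand":0,"travel":[-0.2,-11.5,13.8],"angular":[0.2,0,0]},{"hand":0,"travel":[-0.2,-11.5,13.8],"angular":[0.2,0,0]}]'
```

```text
clock: 14.15
eef_pos: [508.5, 451.3, 7.7]
tool_rot: [-3.14, 0.002, -0.402]
force: [-3.5, -1.3, 10.4]
width: 66.4
```

```bash
python3 -m creep '[{"hand":1,"travel":[0,0,0],"angular":[0,0,0]},{"hand":1,"travel":[0,0,0],"angular":[0,0,0]},{"hand":1,"travel":[0,0,0],"angular":[0,0,0]},{"hand":1,"travel":[0,0,-1],"angular":[0,0,0]},{"hand":1,"travel":[0,0,-5],"angular":[0,0,0]},{"hand":1,"travel":[0,0,-10],"angular":[0,0,0]},{"hand":1,"travel":[0,0,-15],"angular":[0,0,0]},{"hand":1,"travel":[0,0,-19],"angular":[0,0,0]},{"hand":1,"travel":[0,0,-19],"angular":[0,0,0]}]'
python3 - <<'E'
from h import *
im=look("label_roll",49,"w7.png"); look("round_cup",10); go(532,-404,200,118-90); go(532,-404,200,118-90+180)
E
```

```text
clock: 15.05
eef_pos: [512.5, 451.9, 205.3]
tool_rot: [-3.13, -0.005, -0.402]
force: [0.6, -0.1, 0.5]
width: 85.1
label_roll [509. 453.  68.  71.] 38.9 0.84 px 282 346 156 223
  spot [508.7 449.9  -1.1] 0.67
round_cup [511. 461.  76.  93.] 159.0 0.59 px 278 359 140 207
  spot [507.8 456.   -4. ] 0.82
at [507.7 450.4 196. ] [180.    0.2 -23.1] travel [35.69 77.67 -0.46] ang [ -0.    0.2 -51.1] t 15.3 w 85.2 q7 -0.63
at [507.7 450.4 196. ] [180.    0.2 -23.1] travel [35.69 77.67 -0.46] ang [ -0.    0.2 -51.1] t 15.3 w 85.2 q7 -0.63
```

View pics/w7.png

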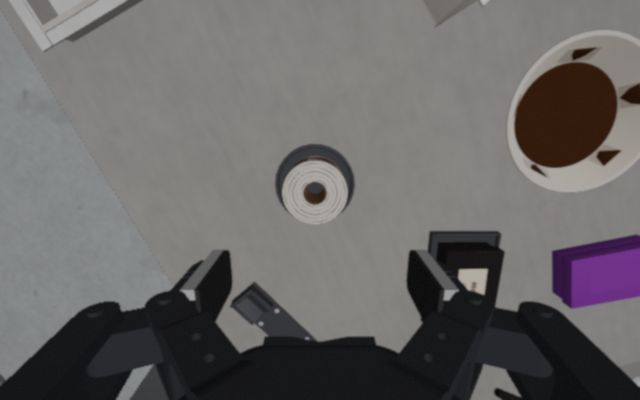

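```bash
python3 -m creep '[{"hand":1,"travel":[35.7,77.7,0],"angular":[0,0,-51]},{"hand":1,"travel":[35.7,77.7,0],"angular":[0,0,-51]},{"hand":1,"travel":[35.7,77.7,0],"angular":[0,0,-51]},{"hand":1,"travel":[35.7,77.7,0],"angular":[0,0,-51]},{"hand":1,"travel":[35.7,77.7,0],"angular":[0,0,-51]},{"hand":1,"travel":[35.7,77.7,0],"angular":[0,0,-51]},{"hand":1,"travel":[35.7,77.7,0],"angular":[0,0,-51]},{"hand":1,"travel":[35.7,77.7,0],"angular":[0,0,-51]},{"hand":1,"travel":[35.7,77.7,0],"angular":[0,0,-51]},{"hand":1,"travel":[35.7,77.7,0],"angular":[0,0,-51]},{"hand":1,"travel":[35.7,77.7,0],"angular":[0,0,-51]},{"hand":1,"travel":[35.7,77.7,0],"angular":[0,0,-51]},{"hand":1,"travel":[35.7,77.7,0],"angular":[0,0,-51]},{"hand":1,"travel":[35.7,77.7,0],"angular":[0,0,-51]},{"hand":1,"travel":[35.7,77.7,0],"angular":[0,0,-51]},{"hand":1,"travel":[35.7,77.7,0],"angular":[0,0,-51]},{"hand":1,"travel":[35.7,77.7,0],"angular":[0,0,-51]},{"hand":1,"travel":[35.7,77.7,0],"angular":[0,0,-51]},{"hand":1,"travel":[35.7,77.7,0],"angular":[0,0,-51]},{"hand":1,"travel":[35.7,77.7,0],"angular":[0,0,-51]}]'
python3 - <<'E'
from h import *
im=look("foil_roll_mid",13,"w8.png"); go(533,-404,2,28); print(ctrl.read_state()["qpos"])
E
```

```text
clock: 17.35
eef_pos: [532.0, -402.4, 194.1]
tool_rot: [-3.136, 0.002, 0.489]
force: [0.4, 0.3, -0.7]
width: 85.3
foil_roll_mid [ 534. -404.   26.   99.] 117.4 0.71 px 308 332 142 228
  spot [ 535.5 -402.1   11.6] 0.76
at [ 532.7 -402.   195.1] [-1.798e+02  1.000e-01  2.810e+01] travel [-0.04  0.26 19.31] ang [-0.2  0.1  0.1] t 17.5 w 85.6 q7 1.43
[ 0.32215964  0.7455132   0.51293546  1.50676304 -0.40605044  1.00074767
  1.43437113]
```

View pics/w8.png

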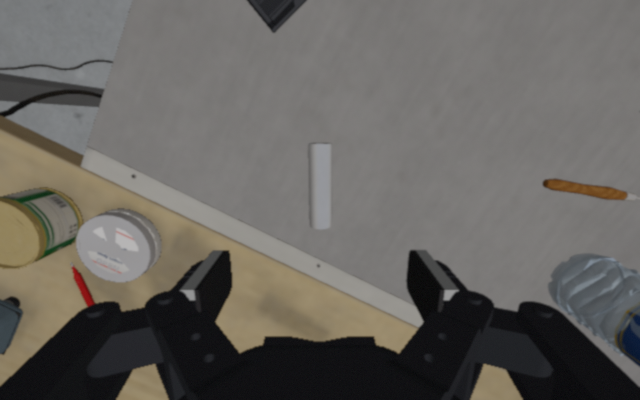

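```bash
python3 -m creep '[{"hand":1,"travel":[0,0.2,5],"angular":[-0.2,0,0.5]},{"hand":1,"travel":[0,0.2,10],"angular":[-0.2,0,0.5]},{"hand":0.7,"travel":[0,0.2,15],"angular":[-0.2,0,0.5]},{"hand":0.6,"travel":[0,0.2,18],"angular":[-0.2,0,0.5]},{"hand":0.6,"travel":[0,0.2,19.3],"angular":[-0.2,0,0.5]},{"hand":0.6,"travel":[0,0.2,19.3],"angular":[-0.2,0,0.5]},{"hand":0,"travel":[0,0.2,19.3],"angular":[-0.2,0,0.5]},{"hand":0,"travel":[0,0.2,19.3],"angular":[-0.2,0,0.5]},{"hand":0,"travel":[0,0.2,19.3],"angular":[-0.2,0,0.5]},{"hand":0,"travel":[0,0.2,19.3],"angular":[-0.2,0,0.5]},{"hand":0,"travel":[0,0.2,19.3],"angular":[-0.2,0,0.5]},{"hand":0,"travel":[0,0.2,19.3],"angular":[-0.2,0,0.5]},{"hand":0,"travel":[0,0.2,19.3],"angular":[-0.2,0,0.5]}]'
python3 -m creep '[{"hand":0,"travel":[0,0,-2],"angular":[0,0,0]},{"hand":0,"travel":[0,0,-6],"angular":[0,0,0]},{"hand":0,"travel":[0,0,-10],"angular":[0,0,0]},{"hand":0,"travel":[0,0,-13],"angular":[0,0,0]},{"hand":0,"travel":[0,0,-13],"angular":[0,0,0]}]'
python3 - <<'E'
from h import *
im=look("foil_roll_mid",145,"w9.png"); print(ctrl.read_state()["eef_pos"]); go(410,-222,130,-21.5)
E
```

```text
clock: 18.8
eef_pos: [534.6, -404.5, 4.7]
tool_rot: [3.138, -0.0, 0.482]
force: [-0.4, 1.2, 6.8]
width: 23.8
clock: 19.3
eef_pos: [536.9, -406.8, 141.0]
tool_rot: [3.128, -0.005, 0.482]
force: [0.9, -0.5, -0.5]
width: 24.1
  spot [ 539.1 -404.6  149.2] 0.81
[ 534.17270873 -403.42268379  134.66828708]
at [ 534.2 -403.4  134.7] [179.8  -0.   27.6] travel [ -2.59 -21.83   0.4 ] ang [ 0.1 -0.1 49.1] t 19.4 w 23.8 q7 1.46
```

View pics/w9.png

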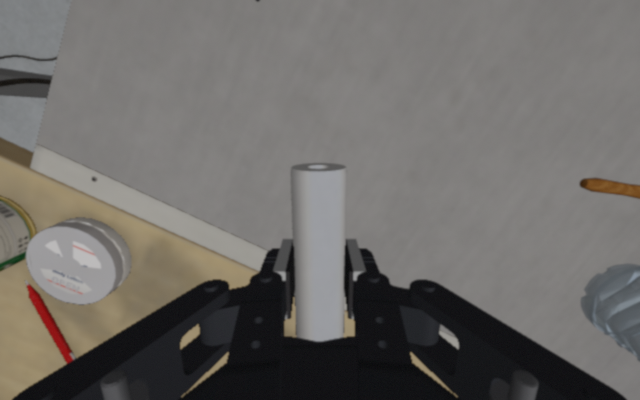

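```bash
python3 -m creep '[{"hand":0,"travel":[-10.2,-15.3,-1],"angular":[0,0,49]},{"hand":0,"travel":[-10.2,-15.3,-1],"angular":[0,0,49]},{"hand":0,"travel":[-10.2,-15.3,-1],"angular":[0,0,49]},{"hand":0,"travel":[-10.2,-15.3,-1],"angular":[0,0,49]},{"hand":0,"travel":[-10.2,-15.3,-1],"angular":[0,0,49]},{"hand":0,"travel":[-10.2,-15.3,-1],"angular":[0,0,49]},{"hand":0,"travel":[-10.2,-15.3,-1],"angular":[0,0,49]},{"hand":0,"travel":[-10.2,-15.3,-1],"angular":[0,0,49]}]'
python3 - <<'E'
from h import *
im=look("short_cradle",15,"w10.png"); s=ctrl.read_state(); print(s["eef_pos"]); go(410,-222,100,-21.4)
e=world(im,318,165,s["eef_pos"][2]+8.3+10); M=R.from_euler('xyz',s["tool_rot"]); print("foil end in tool",M.inv().apply(e-s["eef_pos"]))
E
```

```text
clock: 20.25
eef_pos: [372.5, -314.7, 143.4]
tool_rot: [3.14, -0.001, -0.37]
force: [-0.0, -0.8, -1.7]
width: 23.8
short_cradle [ 413. -221.   54.  120.] 68.9 0.8 px 291 356 0 151
  spot [ 414.2 -221.3   -3.6] 0.56
[ 372.77443002 -315.04384647  143.78986517]
at [ 372.8 -315.   143.8] [ 1.799e+02 -1.000e-01 -2.130e+01] travel [  0.08 -10.03   4.37] ang [ 0.1 -0.1  0.1] t 20.4 w 24.1 q7 0.96
foil end in tool [ -1.12481757 -51.67371848 -18.36865462]
```

View pics/w10.png

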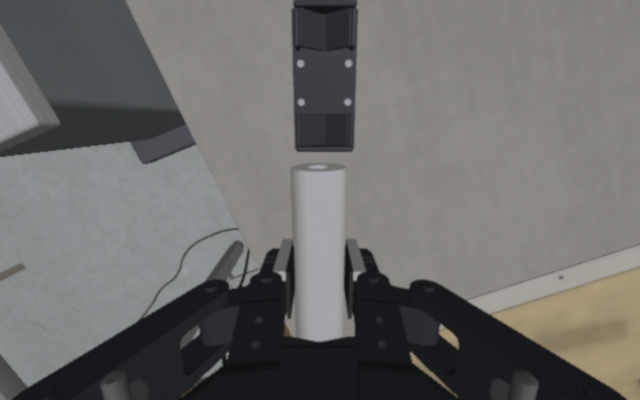

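```bash
python3 - <<'E'
from h import *
im=ctrl.get_image("wrist")
print([world(im,u,v,4)[:2].round(1) for u,v in ((300,63),(348,63),(301,102),(347.5,102),(324.2,82))]); 
for z in (8,13,18): 
  s=ctrl.read_state(); e=world(im,318,165,s["eef_pos"][2]+z+12); print(R.from_euler('xyz',s["tool_rot"]).inv().apply(e-s["eef_pos"]),[np.linalg.norm(world(im,292,165,s["eef_pos"][2]+z)-world(im,346,165,s["eef_pos"][2]+z))])
go(412.5,-221.2,14,-21.3)
E
```

```text
[array([ 400. , -199.4]), array([ 439.4, -214.7]), array([ 388.5, -229.8]), array([ 428. , -245.2]), array([ 414.3, -221.7])]
[ -0.79377249 -51.66592132 -20.06882687] [np.float64(24.883278473629428)]
[ -0.77962599 -52.41170924 -25.06977721] [np.float64(23.96550433844478)]
[ -0.76547949 -53.15749716 -30.07072756] [np.float64(23.047730203260134)]
at [ 372.8 -315.1  143.9] [ 1.799e+02 -1.000e-01 -2.130e+01] travel [  0.25 -10.21  12.98] ang [ 0.1 -0.1 -0. ] t 20.4 w 23.9 q7 0.96
```

```bash
python3 -m creep '[{"hand":0,"travel":[0.4,-4,1],"angular":[0,0,0]},{"hand":0,"travel":[0.4,-8,3],"angular":[0,0,0]},{"hand":0,"travel":[0.4,-9.9,6],"angular":[0,0,0]},{"hand":0,"travel":[0.4,-9.9,8.5],"angular":[0,0,0]},{"hand":0,"travel":[0.4,-9.9,10.2],"angular":[0,0,0]},{"hand":0,"travel":[0.4,-9.9,11.2],"angular":[0,0,0]},{"hand":0,"travel":[0.4,-9.9,12],"angular":[0,0,0]},{"hand":0,"travel":[0.4,-9.9,12.5],"angular":[0,0,0]},{"hand":0,"travel":[0.4,-9.9,12.8],"angular":[0,0,0]},{"hand":0,"travel":[0.4,-9.9,12.8],"angular":[0,0,0]}]'
```

```text
clock: 21.45
eef_pos: [412.8, -224.8, 15.9]
tool_rot: [3.14, -0.003, -0.372]
force: [0.8, -0.2, -1.4]
width: 23.8
```

```bash
python3 -m creep '[{"hand":0,"travel":[0,0,0.2],"angular":[0,0,0]},{"hand":0,"travel":[0,0,0.3],"angular":[0,0,0]},{"hand":0,"travel":[0,0,0.35],"angular":[0,0,0]},{"hand":0,"travel":[0,0,0.35],"angular":[0,0,0]}]'
```

```text
clock: 21.85
eef_pos: [413.0, -224.9, 13.0]
tool_rot: [3.141, -0.004, -0.372]
force: [-0.1, -0.1, 3.6]
width: 23.8
```

Contact at TCP 13.0, where it should seat. Release and check.

```bash
python3 -m creep '[{"hand":0.6,"travel":[0,0,0],"angular":[0,0,0]},{"hand":0.6,"travel":[0,0,0],"angular":[0,0,0]},{"hand":0.6,"travel":[0,0,0],"angular":[0,0,0]},{"hand":0.7,"travel":[0,0,-2],"angular":[0,0,0]},{"hand":1,"travel":[0,0,-6],"angular":[0,0,0]},{"hand":1,"travel":[0,0,-11],"angular":[0,0,0]},{"hand":1,"travel":[0,0,-16],"angular":[0,0,0]},{"hand":1,"travel":[0,0,-18.5],"angular":[0,0,0]},{"hand":1,"travel":[0,0,-18.5],"angular":[0,0,0]}]'
python3 - <<'E'
from h import *
im=look("foil_roll_mid",21,"w11.png"); go(670,13,200,126.5-90)
E
```

```text
clock: 22.75
eef_pos: [414.3, -225.7, 201.0]
tool_rot: [3.14, -0.01, -0.372]
force: [0.1, -0.2, 0.1]
width: 85.1
foil_roll_mid [ 412. -224.   25.   98.] 69.1 0.8 px 303 326 139 225
  spot [ 417.8 -225.5   21. ] 0.9
at [ 412.2 -223.7  197.3] [ 1.80e+02 -1.00e-01 -2.13e+01] travel [ 15.42 -31.42  -0.25] ang [  0.1  -0.1 -57.8] t 22.9 w 85.1 q7 0.71
```

View pics/w11.png

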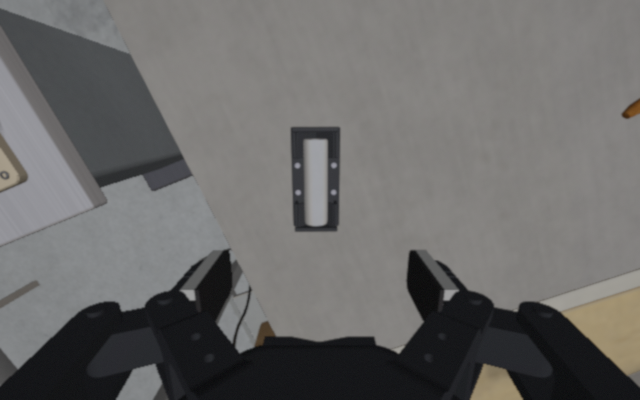

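```bash
python3 -m creep '[{"hand":1,"travel":[15.4,-31.4,0],"angular":[0,0,-57.8]},{"hand":1,"travel":[15.4,-31.4,0],"angular":[0,0,-57.8]},{"hand":1,"travel":[15.4,-31.4,0],"angular":[0,0,-57.8]},{"hand":1,"travel":[15.4,-31.4,0],"angular":[0,0,-57.8]},{"hand":1,"travel":[15.4,-31.4,0],"angular":[0,0,-57.8]},{"hand":1,"travel":[15.4,-31.4,0],"angular":[0,0,-57.8]},{"hand":1,"travel":[15.4,-31.4,0],"angular":[0,0,-57.8]},{"hand":1,"travel":[15.4,-31.4,0],"angular":[0,0,-57.8]},{"hand":1,"travel":[15.4,-31.4,0],"angular":[0,0,-57.8]},{"hand":1,"travel":[15.4,-31.4,0],"angular":[0,0,-57.8]}]'
python3 - <<'E'
from h import *
im=look("marker_mid",8,"w12.png"); go(670,13,4,36.5)
E
```

```text
clock: 23.9
eef_pos: [668.2, 11.2, 195.9]
tool_rot: [3.141, 0.002, 0.634]
force: [-0.9, 0.7, -0.4]
width: 85.5
marker_mid [671.  13.  17. 139.] 126.9 0.98 px 314 329 120 239
  spot [672.   15.8   5.3] 0.68
at [668.9  11.3 197.3] [179.9   0.   36.3] travel [ 0.19 -0.11 19.33] ang [ 0.1  0.  -0.2] t 24.1 w 85.2 q7 0.94
```

View pics/w12.png

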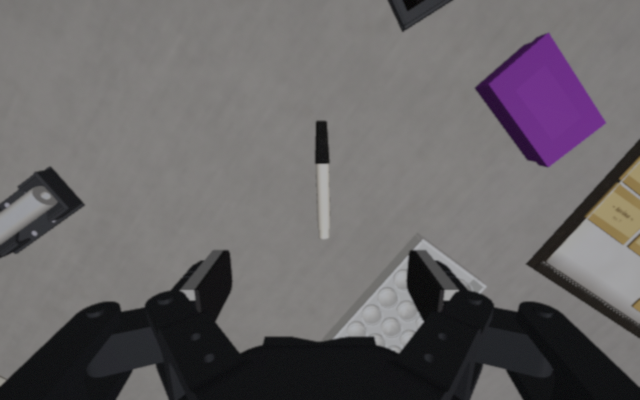

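```bash
python3 -m creep '[{"hand":1,"travel":[0.3,0,5],"angular":[0,0,-0.6]},{"hand":0.6,"travel":[0.3,0,10],"angular":[0,0,-0.6]},{"hand":0.5,"travel":[0.3,0,15],"angular":[0,0,-0.6]},{"hand":0.5,"travel":[0.3,0,18],"angular":[0,0,-0.6]},{"hand":0.5,"travel":[0.3,0,19.4],"angular":[0,0,-0.6]},{"hand":0.5,"travel":[0.3,0,19.4],"angular":[0,0,-0.6]},{"hand":0,"travel":[0.3,0,19.4],"angular":[0,0,-0.6]},{"hand":0,"travel":[0.3,0,19.4],"angular":[0,0,-0.6]},{"hand":0,"travel":[0.3,0,19.4],"angular":[0,0,-0.6]},{"hand":0,"travel":[0.3,0,19.4],"angular":[0,0,-0.6]},{"hand":0,"travel":[0.3,0,19.4],"angular":[0,0,-0.6]},{"hand":0,"travel":[0.3,0,19.4],"angular":[0,0,-0.6]},{"hand":0,"travel":[0.3,0,19.4],"angular":[0,0,-0.6]}]'
python3 -m creep '[{"hand":0,"travel":[0,0,-2],"angular":[0,0,0]},{"hand":0,"travel":[0,0,-6],"angular":[0,0,0]},{"hand":0,"travel":[0,0,-10],"angular":[0,0,0]},{"hand":0,"travel":[0,0,-13],"angular":[0,0,0]},{"hand":0,"travel":[0,0,-13],"angular":[0,0,0]}]'
python3 - <<'E'
from h import *
im=look("marker_mid",138,"w13.png")
dx,dy=100*np.cos(np.radians(108.3)),100*np.sin(np.radians(108.3))
go(384,279,140,18.3); go(384-1.3*dx,279-1.3*dy,150,18.3)
E
```

```text
clock: 25.35
eef_pos: [673.4, 12.5, 6.0]
tool_rot: [3.137, -0.003, 0.645]
force: [0.6, -0.3, 6.8]
width: 13.0
clock: 25.85
eef_pos: [676.4, 12.2, 142.3]
tool_rot: [3.131, -0.012, 0.645]
force: [0.1, -0.4, 0.6]
width: 12.8
marker_mid [536. -63.  13.  28.] 110.1 0.64 px 0 27 182 232
  spot [676.9  14.1 139.1] 0.82
at [672.3  13.2 136. ] [179.8  -0.2  37. ] travel [ -7.06 -38.57  -0.57] ang [ 0.2 -0.2 18.7] t 26.0 w 13.0 q7 0.98
at [672.3  13.2 136. ] [179.8  -0.2  37. ] travel [-11.21 -26.25  -1.54] ang [ 0.2 -0.2 18.7] t 26.0 w 13.0 q7 0.98
```

View pics/w13.png

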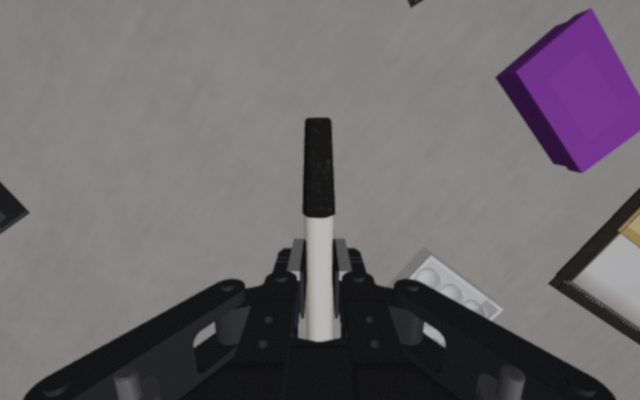

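```bash
python3 -m creep '[{"hand":0,"travel":[-10.6,-28.2,-9],"angular":[0,0,18.7]},{"hand":0,"travel":[-10.6,-28.2,-9],"angular":[0,0,18.7]},{"hand":0,"travel":[-10.6,-28.2,-9],"angular":[0,0,18.7]},{"hand":0,"travel":[-10.6,-28.2,-9],"angular":[0,0,18.7]},{"hand":0,"travel":[-10.6,-28.2,-9],"angular":[0,0,18.7]},{"hand":0,"travel":[-10.6,-28.2,-9],"angular":[0,0,18.7]},{"hand":0,"travel":[-10.6,-28.2,-9],"angular":[0,0,18.7]},{"hand":0,"travel":[-10.6,-28.2,-9],"angular":[0,0,18.7]},{"hand":0,"travel":[-10.6,-28.2,-9],"angular":[0,0,18.7]},{"hand":0,"travel":[-10.6,-28.2,-9],"angular":[0,0,18.7]}]'
python3 - <<'E'
from h import *
im=look("long_cradle",12,"w14.png"); s=ctrl.read_state(); print(s["force"])
e=world(im,318,118,s["eef_pos"][2]+8); print("cap end in tool",R.from_euler('xyz',s["tool_rot"]).inv().apply(e-s["eef_pos"]))
for q in ctrl.spot_point("top","long_cradle")[:1]: print(q)
g=cv2.cvtColor(im["frame"],cv2.COLOR_RGB2GRAY)
for q in ctrl.regions_of("wrist","long_cradle")[:1]:
    m=cv2.morphologyEx(q["region"].astype(np.uint8),cv2.MORPH_CLOSE,np.ones((9,9)))
    n,l,st,c=cv2.connectedComponentsWithStats(((g>100)&(cv2.erode(m,np.ones((5,5)))>0)).astype(np.uint8))
    for i in range(1,n): print("screw?",c[i].round(1),st[i,4],world(im,*c[i],4)[:2].round(1))
go(384,279,100,18.3)
E
```

```text
clock: 27.0
eef_pos: [418.4, 174.0, 224.0]
tool_rot: [3.138, -0.004, 0.317]
force: [0.4, -0.2, 1.1]
width: 12.8
long_cradle [388. 280.  44. 160.] 109.1 0.94 px 300 341 0 153
  spot [388.8 279.3  -0.9] 0.92
[0.25410221 0.72152335 0.27308203]
cap end in tool [  0.16662805 -70.60430832  -8.25247042]
{'at': [386.0, 275.8, 2.2], 'confidence': 0.55}
screw? [303.   0.] 1 [343.9 351.5]
screw? [308.   52.3] 42 [364.3 304.7]
screw? [334.9  52.2] 40 [392.8 314.3]
screw? [308.8 109.1] 34 [383.4 247.4]
screw? [334.5 108.7] 34 [412.  257.2]
at [418.1 174.1 224.3] [179.8  -0.3  18.2] travel [ -0.02 -11.07  12.39] ang [ 0.2 -0.3 -0.1] t 27.2 w 12.8 q7 0.35
```

```bash
python3 -m creep '[{"hand":0,"travel":[0.4,-5,4],"angular":[0,-0.2,-0.5]},{"hand":0,"travel":[0.4,-10,8],"angular":[0,-0.2,-0.5]},{"hand":0,"travel":[0.4,-10.9,13],"angular":[0,-0.2,-0.5]},{"hand":0,"travel":[0.4,-10.9,16],"angular":[0,-0.2,-0.5]},{"hand":0,"travel":[0.4,-10.9,18],"angular":[0,-0.2,-0.5]},{"hand":0,"travel":[0.4,-10.9,19],"angular":[0,-0.2,-0.5]},{"hand":0,"travel":[0.4,-10.9,20],"angular":[0,-0.2,-0.5]},{"hand":0,"travel":[0.4,-10.9,20.5],"angular":[0,-0.2,-0.5]},{"hand":0,"travel":[0.4,-10.9,20.8],"angular":[0,-0.2,-0.5]},{"hand":0,"travel":[0.4,-10.9,20.8],"angular":[0,-0.2,-0.5]}]'
python3 -c "
from h import *
go(388,278.8,12.5,18.7)"
```

```text
clock: 28.25
eef_pos: [389.5, 278.7, 16.5]
tool_rot: [3.139, -0.002, 0.325]
force: [0.5, 0.1, -1.1]
width: 12.7
at [389.5 278.7  16.5] [ 1.798e+02 -1.000e-01  1.860e+01] travel [-0.14 -0.05  0.4 ] ang [ 0.2 -0.1 -0.1] t 28.2 w 12.7 q7 0.48
```

```bash
python3 -m creep '[{"hand":0,"travel":[-0.1,0,0.2],"angular":[0.2,0,0]},{"hand":0,"travel":[-0.1,0,0.3],"angular":[0.2,0,0]},{"hand":0,"travel":[-0.1,0,0.4],"angular":[0.2,0,0]},{"hand":0,"travel":[-0.1,0,0.4],"angular":[0.2,0,0]}]'
```

```text
clock: 28.65
eef_pos: [388.8, 278.6, 13.9]
tool_rot: [-3.139, -0.003, 0.325]
force: [-1.7, -1.5, 14.9]
width: 12.6
```

```bash
python3 -m creep '[{"hand":0.5,"travel":[0,0,0],"angular":[0,0,0]},{"hand":0.5,"travel":[0,0,0],"angular":[0,0,0]},{"hand":0.5,"travel":[0,0,0],"angular":[0,0,0]},{"hand":0.6,"travel":[0,0,-2],"angular":[0,0,0]},{"hand":1,"travel":[0,0,-6],"angular":[0,0,0]},{"hand":1,"travel":[0,0,-11],"angular":[0,0,0]},{"hand":1,"travel":[0,0,-16],"angular":[0,0,0]},{"hand":1,"travel":[0,0,-18.5],"angular":[0,0,0]},{"hand":1,"travel":[0,0,-18.5],"angular":[0,0,0]}]'
python3 - <<'E'
from h import *
w=look("marker_mid",14.5); t=ctrl.get_image("top"); s=ctrl.get_image("scene")
for n,z in (("marker_mid",14.5),("foil_roll_mid",21),("label_roll",49),("favour_box",38)):
    for q in ctrl.regions_of("top",n)[:2]: print(n,*rect(t,q["region"],z),round(q["confidence"],2))
a=w["frame"][90:260,220:430]; b=s["frame"][160:300,190:370]; c=t["frame"][150:310,130:290]; d=t["frame"][240:310,370:460]
f=lambda i,h:cv2.resize(i,(400,h),interpolation=cv2.INTER_CUBIC)
L=np.vstack([f(a,320),f(d,270)]);Rr=np.vstack([f(b,300),f(c,290)])
cv2.imwrite("pics/fin.png",np.hstack([L,Rr])[:,:,::-1])
E
```

```text
clock: 29.55
eef_pos: [390.2, 279.3, 202.0]
tool_rot: [-3.137, -0.01, 0.325]
force: [0.5, 0.0, -0.4]
width: 85.1
marker_mid [388. 279.  16. 138.] 108.8 0.6 px 308 322 120 239
  spot [387.8 280.9  15.3] 0.91
  spot [628.5 256.   10.4] 0.72
marker_mid [389. 271.  17. 109.] 108.0 0.48
foil_roll_mid [ 411. -224.   26.   92.] 70.7 0.94
label_roll [513. 443.  51.  79.] 93.9 0.78
label_roll [ 408. -218.   23.   93.] 69.0 0.55
favour_box [790. 209.  70. 117.] 168.3 0.87
favour_box [623. 260.  68. 116.] 67.0 0.66
```

View pics/fin.png

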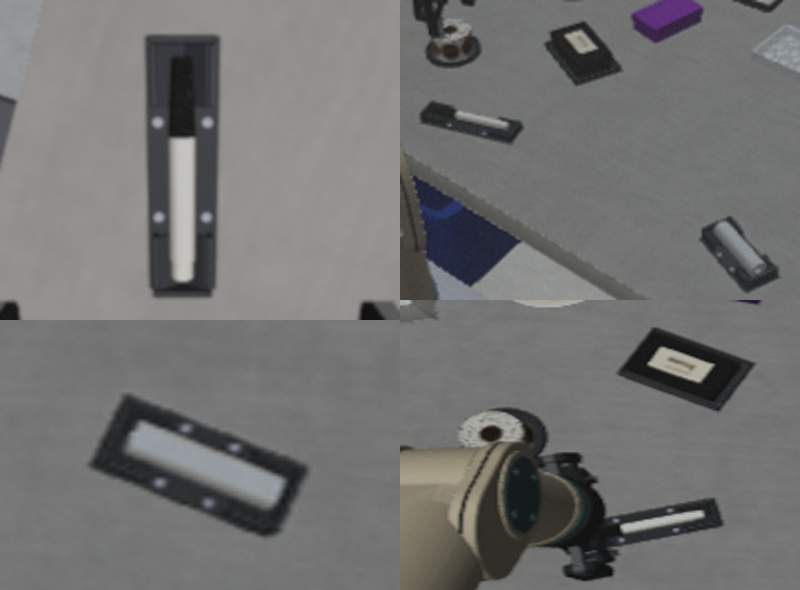

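The final composite shows the marker inside the long cradle's stops, the foil roll in the short cradle, the favour box in the nest and the label roll upright in the cup. The gripper is clear of everything.

```bash
python3 -c "
from cell import ctrl
print(ctrl.finish_job())"
```

```text
the job is handed in; nothing more can be done
None
```

I placed the black favour box, the roll of labels, the foil roll and the marker in their holders, in that order, and handed the job in at about 30 s of the 106 s allowed. The purple look-alike was not touched.

**Last checks:**
- **Favour box:** the wrist camera put it within about 2 mm of the nest's centre, in line with it.
- **Label roll:** it stands upright, and its size in the wrist picture fits it resting on the cup floor.
- **Foil roll:** it lies in the V between the end stops, about 2–3 mm off centre along its length. It met the cradle at the expected height.
- **Marker:** it lies in the V between the end stops, about 2 mm off the cradle's centre. It met the cradle about 1.4 mm higher than I had worked out, pressing with 15 N, but the picture shows it lying straight.
- **Gripper:** it is open, with the fingertips about 200 mm above the table and touching nothing.

**Disagreements:**
- In the last top picture the arm partly hid the label roll and the marker, so their positions there were off by up to about 11 mm from the wrist readings. I relied on the wrist pictures for those two.
- The networks also gave a few false reports, such as calling the foil roll a label roll and reporting a marker at the nest. The pictures showed these were wrong.

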